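Pack the spare-parts carton at the shipping bench

ROBOT

A 6-joint arm with a two-finger parallel gripper is mounted at the origin on the work surface. World frame = base frame: x ahead of the robot, y to its left, z up, the work surface at z = 0. Lengths are in mm, angles in degrees, forces in N, time in s.
With the tool pointing down it reaches from about 350 to 850 mm from the base axis. Payload 8.1 kg.
Tool frame: the origin (TCP) lies midway between the tips of the shut fingers; the grasp point (between the pads) lies grip_depth behind it (grip_depth is the distance from the TCP to the grasp point, in mm); z points along the fingers, y is the line along which they close (so a half turn about z gives the same grasp; the last joint's range is limited). The gripper opens to 85 mm and grips with 20 to 120 N. Pads are 22 mm wide; open, the fingers measure 114 mm over their backs; the gripper's body (76 mm by 85 mm) begins 54 mm behind the grasp point. The pads swing forward as they close: fully open they stand 13 mm farther back than shut.
Start: joints at [68.617, 7.471, 85.268, -0, 87.261, -4.893], TCP at [170.284, 575.333, 231.292] pointing down, gripper open.
Joint ranges: [-169.43, 169.43], [-51.17, 129.36], [1.28, 143.12], [-76.62, 256.62], [0, 156.53], [-152.29, 152.29]. Speed limits (degrees/s): [136.94, 136.94, 159.86, 180, 180, 180].

INTERFACE

Orientations are given as [roll, pitch, yaw] about the fixed x, y, z axes, in that order (R = Rz(yaw) Ry(pitch) Rx(roll)).
In Python, from bench import sense, snapshot, hand_in, grip_depth gives the robot as it stands. The module is installed in compiled form; this text tells all that it offers.
- The arm moves only by the tool apply_moves, never from a script. Its argument "series" is text: rows parted by semicolons, each of 5 numbers parted by spaces: the shift along the tool's x, y, z each as a share of 0.3 m, from -1 to 1, then the turn about the tool's z as a share of 2 rad, from -1 to 1, then the gripper's target within -1 to 1 (shut at 1, half-way at 0, fully open at -1). In form: tx ty tz twist gripper; .... A call has 1 to 5 rows; each row shifts and turns the commanded pose from where the row before left it, along the tool's axes as they then stand; what a row does not reach is not made up. A row lasts 1/12 s, in which the tool goes at most 41.7 mm and 7.16 degrees, less where a joint would pass 70% of its speed; a pose out of reach is approached as far as the arm can. A call with a number of a shift or a turn outside -1 to 1 is refused whole. A call with a gripper value outside its range is refused whole. The fingers move at their own pace and stop on an object; "squeeze" is the grip in N (left out, the last holds). Time passes only in rows, so rows that do not move let the fingers close. It gives the time, the measured TCP pose, the force, the opening and the grip force at its end, in the units of the state.
- sense(): the state, without advancing time (a new reading comes with each control period).
- snapshot(name): name is "scene" or "top" or "wrist"; returns a dict with "frame" (480x640x3 uint8, blue, green, red), "depth" (480x640 float32, mm along the optical axis (not along the pixel's ray), 0 where there is no reading), "intrinsics" (3x3 intrinsics, pixels), "extrinsics" (4x4, takes a point from camera to world coordinates); the wrist camera has in their place "tool_from_camera" (4x4, takes a point from camera to tool coordinates, whose origin is the TCP and whose axes are the flange's). Camera axes: x right, y down, z forward; pixel columns grow to the right and rows downward; lengths in mm; the calibration is good to about 2 mm. A picture is of the moment at which its call begins: read the wrist's pose just before it.
- hand_in(): hands the job in; it is judged then, once.
The state is a dict: "time": time; "joint_pos": joint angles; "qd": joint speeds; "joint_efforts": joint torques, N m; "tool_pos": TCP position; "tcp_rot": TCP orientation; "ft_force": force on the tool from outside, world axes, zero at the start; "wrist_torque": the same for the moment, N m; "finger_gap": finger opening in mm; "grip_force": force on a finger pad.
Only numpy, scipy, OpenCV 4.12 (cv2) and the standard library are available. Lean on these libraries where they do the work, as an engineer would, in place of code of your own. Each camera call takes 0.05 s, during which the arm holds its last target. There are 200 camera calls.

TASK

Pack the spares for this instrument into the low cardboard carton: the longer heat sink, the transformer, the thicker capacitor and the relay, each standing upright on the floor of the pocket shaped for it (long, wide, round and small square). Set each one down into its pocket rather than dropping it in. Leave the shorter heat sink and the thinner capacitor standing where they are; they belong to another job.

Things in the scene. Friction and masses are not known exactly. Their poses are not given: they have to be found in the camera images.
- long_heatsink: The LONGER of two bare aluminium heat sinks: 80 mm (own x) x 32 mm (own y) x 50 mm high, a base plate with five upright fins running along x; about 0.16 kg. Grip across y, over the outer fins. Goes into the long pocket, its length along the pocket's. Loose. Origin: centre of the underside, z up, stands upright on the bench at the start.
- transformer: Small mains transformer: dark steel core on a steel foot plate of 60 (own x) x 42 (own y) mm, 50 mm high, with a copper winding 36 mm (x) x 42 mm (y), 8 to 42 mm above the underside, standing out on both long sides; about 0.4 kg. Grip across y, over the winding. Goes into the wide pocket, its length along the pocket's. Loose. Origin: centre of the underside, z up, stands upright on the bench at the start.
- thick_capacitor: The THICKER of two round black capacitor cans with a bare metal top: diameter 40 mm, 58 mm high plus two small terminals of 4 mm that nothing bears on; about 0.09 kg. Goes upright into the round pocket. Loose. Origin: centre of the underside, z up, stands upright on the bench at the start.
- relay: Plug-in relay: white square block on a black base, 28 x 28 mm, 54 mm high; about 0.05 kg. Goes upright into the small square pocket, any quarter turn. The only one of its kind. Loose. Origin: centre of the underside, z up, stands upright on the bench at the start.
- short_heatsink: Look-alike, stays where it is: the SHORTER heat sink, 44 mm (own x) x 32 mm (own y) x 50 mm high. Loose. Origin: centre of the underside, z up, stands upright on the bench at the start.
- thin_capacitor: Look-alike, stays where it is: the THINNER capacitor can, diameter 26 mm, 58 mm high plus 4 mm terminals. Loose. Origin: centre of the underside, z up, stands upright on the bench at the start.
- long_pocket: Flat grey insert, 104 (own x) x 96 (own y) x 18 mm high, fixed in the carton; origin: centre of its underside, 5 mm above the bench, z up. One pocket in its middle, 12 mm deep with a dark floor 6 mm above the origin: a long rectangle, 92 mm along own x and 44 mm along own y. The four inserts fill a shallow cardboard carton (222 x 206 mm outside, walls 5 mm thick and 30 mm high, fixed to the bench), two by two, all turned alike, in any order.
- wide_pocket: Flat grey insert, 104 (own x) x 96 (own y) x 18 mm high, fixed in the carton; origin: centre of its underside, 5 mm above the bench, z up. One pocket in its middle, 12 mm deep with a dark floor 6 mm above the origin: a wide rectangle, 72 mm along own x and 54 mm along own y.
- round_pocket: Flat grey insert, 104 (own x) x 96 (own y) x 18 mm high, fixed in the carton; origin: centre of its underside, 5 mm above the bench, z up. One pocket in its middle, 12 mm deep with a dark floor 6 mm above the origin: a round hole, diameter 52 mm.
- small_pocket: Flat grey insert, 104 (own x) x 96 (own y) x 18 mm high, fixed in the carton; origin: centre of its underside, 5 mm above the bench, z up. One pocket in its middle, 12 mm deep with a dark floor 6 mm above the origin: a small square, 40 x 40 mm.
Not all that is in view belongs to the job. What is shaped like the relay but pink or turquoise is not meant.

How it is judged (in metres and radians):
At the end, for the whole second after the job is handed in: The four wanted parts stand upright (within 0.12 rad) on the floor of their own pockets (underside within 3 mm of it, within 10 mm of the middle along each pocket axis), released and at rest; the short heat sink and thin capacitor still stand within 25 mm of where they began (x of long_heatsink in the frame of long_pocket between -0.01 and 0.01 m and y of long_heatsink in the frame of long_pocket between -0.01 and 0.01 m and z of long_heatsink in the frame of long_pocket between 0.003 and 0.009 m and angle between each of long_heatsink, transformer, thick_capacitor, relay, short_heatsink, thin_capacitor's own z axis and vertical below 0.12 rad and linear speed of each of long_heatsink, transformer, thick_capacitor, relay below 0.02 m/s and contact force between each of long_heatsink, transformer, thick_capacitor, relay and the fingers below 0.1 N and x of transformer in the frame of wide_pocket between -0.01 and 0.01 m and y of transformer in the frame of wide_pocket between -0.01 and 0.01 m and z of transformer in the frame of wide_pocket between 0.003 and 0.009 m and x of thick_capacitor in the frame of round_pocket between -0.01 and 0.01 m and y of thick_capacitor in the frame of round_pocket between -0.01 and 0.01 m and z of thick_capacitor in the frame of round_pocket between 0.003 and 0.009 m and x of relay in the frame of small_pocket between -0.01 and 0.01 m and y of relay in the frame of small_pocket between -0.01 and 0.01 m and z of relay in the frame of small_pocket between 0.003 and 0.009 m and distance of each of short_heatsink, thin_capacitor from where it was at the start of the episode below 0.025 m); the robot touches nothing.
It fails at once if a part let go of with its underside over 60 mm above the bench (dropped in, not set down) ((height (world z) of long_heatsink above 0.06 m and contact force between long_heatsink and the fingers below 0.02 N) or (height (world z) of transformer above 0.06 m and contact force between transformer and the fingers below 0.02 N) or (height (world z) of thick_capacitor above 0.06 m and contact force between thick_capacitor and the fingers below 0.02 N) or (height (world z) of relay above 0.06 m and contact force between relay and the fingers below 0.02 N)).
It fails at once if the short heatsink moved more than 25 mm (distance of short_heatsink from where it was at the start of the episode above 0.025 m).
It fails at once if the thin capacitor moved more than 25 mm (distance of thin_capacitor from where it was at the start of the episode above 0.025 m).
It also fails if it takes over 96 s, if anything falls off the work surface, if the arm or the gripper's body presses on something with over 40 N, if the wrist force passes 120 N, or if a joint passes its speed limit or range.

## Working session

There is one attempt and no reset: what is moved stays moved. The work goes in short steps, Python scripts to look and compute and a tool call to move; the robot and the scene stay as the last step left them, time stands still between calls to the robot, and variables do not carry over. Pictures are saved under pics/ and viewed, at most 14 in all, crops included, and the job is handed in when it is done.

Besides the shell and the picture viewer there is one more tool, called after "Emit:" as name(argument=value, ...), one argument or row to a line, values as JSON. apply_moves: Moves the arm, as the interface text tells. Its arguments: {"type":"object","properties":{"series":{"type":"string"},"squeeze":{"type":"number"}},"required":["series"]}

```bash
mkdir -p pics
python3 - <<'E'
from bench import *
import cv2,numpy as np
s=sense();print(s,grip_depth)
for n in("top","scene"):
    d=snapshot(n);cv2.imwrite(f"pics/{n}0.png",d["frame"]);np.savez(f"{n}0.npz",**d);print(d["intrinsics"],d["extrinsics"])
E
```

```text
{'time': 0.0, 'joint_pos': array([ 6.86181395e+01,  7.51595390e+00,  8.53290325e+01, -1.75936836e-04,
        8.72625189e+01, -4.89183939e+00]), 'qd': array([ 0.13458235,  0.01962374, -0.0508932 ,  0.10924896,  0.11229934,
       -0.0266583 ]), 'joint_efforts': array([-3.38918413e-03, -5.69397712e+01, -5.00550163e+01, -8.54927603e-04,
        1.50289916e-02, -6.41473008e-06]), 'tool_pos': array([170.07353005, 574.81298815, 230.23799174]), 'tcp_rot': array([-1.79892871e+02, -8.99242792e-03,  1.63509979e+02]), 'ft_force': array([-0.19354937,  0.67675872,  0.43587586]), 'wrist_torque': array([ 0.01976638, -0.01132319,  0.02015717]), 'grip_force': 0.0, 'finger_gap': 85.34177773656403} 18.700000000000003
[[573.10731031   0.         317.97324997]
 [  0.         573.10731031 232.81891947]
 [  0.           0.           1.        ]] [[-2.83420869e-02 -9.95434716e-01  9.11397371e-02  4.35763375e+02]
 [-9.99584237e-01  2.87069803e-02  2.69499818e-03 -9.60334894e+00]
 [-5.29904138e-03 -9.10254627e-02 -9.95834467e-01  1.16642406e+03]
 [ 0.00000000e+00  0.00000000e+00  0.00000000e+00  1.00000000e+00]]
[[498.84541867   0.         330.15845047]
 [  0.         498.84541867 240.15174984]
 [  0.           0.           1.        ]] [[ 1.99112427e-01  5.38674631e-01 -8.18647594e-01  1.32261804e+03]
 [ 9.79965403e-01 -1.05444266e-01  1.68965424e-01 -1.87494715e+02]
 [ 4.69569288e-03 -8.35889435e-01 -5.48877766e-01  5.50904784e+02]
 [ 0.00000000e+00  0.00000000e+00  0.00000000e+00  1.00000000e+00]]
```

View pics/top0.png

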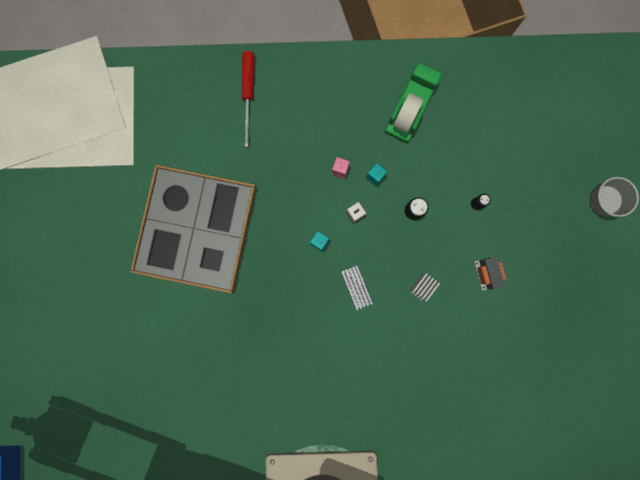

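View pics/scene0.png

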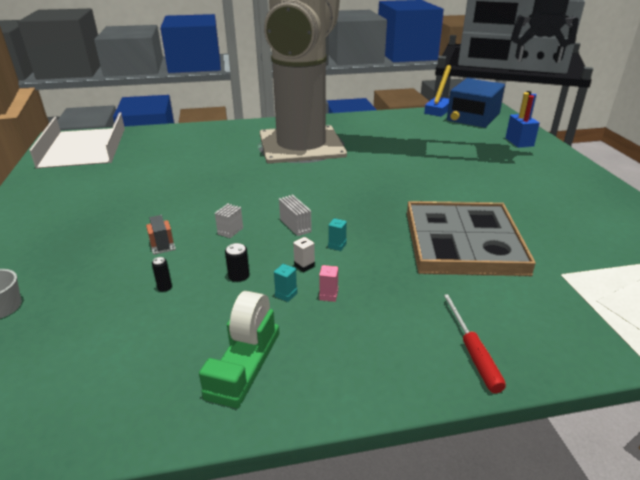

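```bash
cat > h.py <<'E'
import numpy as np,cv2
from bench import sense,snapshot,grip_depth
from scipy.spatial.transform import Rotation as R
def toolT(s=None):
    s=s or sense();T=np.eye(4);T[:3,:3]=R.from_euler('xyz',s['tcp_rot'],degrees=True).as_matrix();T[:3,3]=s['tool_pos'];return T
def cloud(d,T):
    K=d['intrinsics'];z=d['depth'];v,u=np.mgrid[:z.shape[0],:z.shape[1]]
    P=np.stack([(u-K[0,2])/K[0,0]*z,(v-K[1,2])/K[1,1]*z,z],-1)
    return P@T[:3,:3].T+T[:3,3]
def ray(px,z,K,T):
    px=np.atleast_2d(px).astype(float);d=np.c_[(px[:,0]-K[0,2])/K[0,0],(px[:,1]-K[1,2])/K[1,1],np.ones(len(px))]@T[:3,:3].T
    return T[:3,3]+d*((z-T[2,3])/d[:,2])[:,None]
def go(xyz,yaw=None):
    """print remaining shares in tool axes"""
    s=sense();T=toolT(s);d=T[:3,:3].T@(np.array(xyz)-s['tool_pos'])/300
    dy=0 if yaw is None else (s['tcp_rot'][2]-yaw+90)%180-90   # tool z down: twist + lowers yaw
    print('at',s['tool_pos'].round(1),s['tcp_rot'].round(1),'total shares',d.round(4),'twist',round(np.radians(dy)/2,4),'rows>=',np.ceil(max(np.linalg.norm(d)*300/41.5,abs(dy)/7.1)))
E
python3 - <<'E'
from h import *
d=dict(np.load('top0.npz'));T=d['extrinsics'];P=cloud(d,T)
m=((P[...,2]>35)&(P[...,2]<75)&(d['depth']>0)).astype(np.uint8)
n,l,st,c=cv2.connectedComponentsWithStats(m)
for i in range(1,n):
    if st[i,4]<40: continue
    q=P[l==i];r=cv2.minAreaRect(q[:,:2].astype(np.float32))
    print(c[i].round(),st[i,4],'z',np.percentile(q[:,2],[5,50,95]).round(),[np.round(x,1) for x in r])
m=((P[...,2]>-8)&(P[...,2]<40)&(d['depth']>0)).astype(np.uint8)
# pockets: dark in carton
g=d['frame'].max(2);sub=np.zeros_like(g);sub[160:295,125:260]=1
n,l,st,c=cv2.connectedComponentsWithStats(((g<60)&(sub>0)).astype(np.uint8))
for i in range(1,n):
    if st[i,4]<200 : continue
    v,u=np.nonzero(l==i);q=ray(np.c_[u,v],17,d['intrinsics'],T)
    print('pk',c[i].round(),st[i,4],np.round(q.mean(0)),cv2.minAreaRect(q[:,:2].astype(np.float32)),np.median(P[l==i][:,2]))
E
```

```text
[426.  75.] 470 z [41. 53. 57.] [array([ 851.4, -232.2]), array([54. , 32.5]), np.float64(61.3)]
[396. 109.] 114 z [44. 64. 68.] [array([ 781.2, -169.4]), array([ 7.4, 51.5]), np.float64(61.1)]
[417. 119.] 127 z [41. 63. 67.] [array([ 759.6, -207.7]), array([11. , 49.7]), np.float64(62.2)]
[400. 127.] 61 z [57. 68. 74.] [array([ 740.7, -173.7]), array([29.9,  6.6]), np.float64(59.6)]
[340. 166.] 222 z [41. 54. 57.] [array([670.8, -53.9]), array([27.9, 28.9]), np.float64(69.7)]
[376. 173.] 225 z [42. 54. 58.] [array([ 654.8, -125.2]), array([28.1, 28.8]), np.float64(47.6)]
[619. 196.] 538 z [36. 47. 53.] [array([ 593.5, -595.4]), array([78.8, 77.6]), np.float64(79.6)]
[482. 200.] 172 z [40. 58. 63.] [array([ 593.7, -329.9]), array([25.4, 24.8]), np.float64(2.4)]
[417. 207.] 355 z [45. 59. 63.] [array([ 583.5, -201.9]), array([39.5, 38.3]), np.float64(24.0)]
[356. 211.] 218 z [45. 54. 58.] [array([579.1, -81.6]), array([28.1, 28.2]), np.float64(32.2)]
[319. 240.] 216 z [50. 54. 57.] [array([524.2,  -7.6]), array([27.7, 28.1]), np.float64(54.4)]
[493. 273.] 589 z [39. 49. 53.] [array([ 
[... 325 characters left out ...]
oat64(20.3)]
[349. 290.] 72 z [41. 50. 52.] [array([425.1, -63.6]), array([79.4,  2.8]), np.float64(20.0)]
[352. 288.] 70 z [39. 49. 53.] [array([427.7, -70.3]), array([77. ,  2.8]), np.float64(20.1)]
[425. 287.] 291 z [36. 48. 53.] [array([ 427.4, -212. ]), array([33.1, 44.2]), np.float64(51.8)]
[  5. 465.] 309 z [37. 52. 69.] [array([114.3, 596.8]), array([57.5, 19. ]), np.float64(17.5)]
pk [175. 198.] 461 [621. 281.  17.] ((620.71826171875, 281.0777282714844), (47.74851989746094, 48.10441589355469), 63.14336013793945) 11.668341477673948
pk [158. 247.] 508 [521. 315.  17.] ((518.4000244140625, 311.7681579589844), (39.412086486816406, 70.4330825805664), 76.84182739257812) 11.672399145698591
```

Run:
```python
from h import *
d=dict(np.load('top0.npz'));T=d['extrinsics'];P=cloud(d,T)
sub=np.zeros(P.shape[:2],bool);sub[160:298,125:262]=1
m=(P[...,2]>15)&(P[...,2]<40)&sub
r=cv2.minAreaRect(P[m][:,:2].astype(np.float32));print('carton',r)
box=cv2.boxPoints(r);inside=np.array([cv2.pointPolygonTest(box,tuple(map(float,p[:2])),True) for p in P.reshape(-1,3)]).reshape(sub.shape)>12
n,l,st,c=cv2.connectedComponentsWithStats((inside&sub&(P[...,2]<17)).astype(np.uint8))
for i in range(1,n):
    if st[i,4]<50: continue
    q=P[l==i];print(c[i].round(),st[i,4],np.median(q[:,2]),[np.round(x,1) for x in cv2.minAreaRect(q[:,:2].astype(np.float32))])
# expected centres
C=np.array(r[0]);e=[box[1]-box[0],box[2]-box[1]]
e.sort(key=np.linalg.norm);ex=e[1]/np.linalg.norm(e[1]);ey=e[0]/np.linalg.norm(e[0]);print('long axis ang',np.degrees(np.arctan2(ex[1],ex[0])))
for a in(-53,53):
    for b in(-49,49): print((C+a*ex+b*ey).round(1))
```

```text
carton ((557.98828125, 244.69561767578125), (207.83163452148438, 222.2566680908203), 76.75592803955078)
[175. 198.] 489 11.67534193969027 [array([621.7, 282.5]), array([48.5, 50.5]), np.float64(87.8)]
[222. 207.] 941 11.495190484082059 [array([598.8, 186.2]), array([43.3, 91.7]), np.float64(76.7)]
[163. 249.] 915 11.438381534244627 [array([517.8, 306.1]), array([53. , 72.1]), np.float64(76.8)]
[211. 259.] 383 11.328866914053833 [array([495.3, 210.4]), array([39.3, 40. ]), np.float64(76.6)]
long axis ang -13.244073
[495.2 209.1]
[517.6 304.5]
[598.4 184.9]
[620.8 280.3]
```

```bash
python3 -c "
from h import *
go([583.5,-201.9,140])"
```

```text
at [170.1 574.9 230.4] [-179.9   -0.   163.5] total shares [-2.0562 -2.0912  0.3044] twist 0.0 rows>= 22.0
```

Emit:
apply_moves(
  series="-0.0857 -0.0871 0.0127 0 -0.4;-0.0857 -0.0871 0.0127 0 -0.4;-0.0857 -0.0871 0.0127 0 -0.4;-0.0857 -0.0871 0.0127 0 -0.4;-0.0857 -0.0871 0.0127 0 -0.4",
)

```text
time: 0.52
tool_pos: [256.6, 411.8, 211.4]
tcp_rot: [-180.0, -0.0, 163.5]
ft_force: [0.3, -0.1, 0.4]
finger_gap: 59.9
grip_force: 0.0
```

Emit:
apply_moves(
  series="-0.0857 -0.0871 0.0127 0 -0.4;-0.0857 -0.0871 0.0127 0 -0.4;-0.0857 -0.0871 0.0127 0 -0.4;-0.0857 -0.0871 0.0127 0 -0.4;-0.0857 -0.0871 0.0127 0 -0.4",
)

```text
time: 0.93
tool_pos: [342.8, 250.1, 192.8]
tcp_rot: [-180.0, -0.0, 163.5]
ft_force: [0.5, 0.6, -0.1]
finger_gap: 59.7
grip_force: 0.0
```

Emit:
apply_moves(
  series="-0.0857 -0.0871 0.0127 0 -0.4;-0.0857 -0.0871 0.0127 0 -0.4;-0.0857 -0.0871 0.0127 0 -0.4;-0.0857 -0.0871 0.0127 0 -0.4;-0.0857 -0.0871 0.0127 0 -0.4",
)

```text
time: 1.35
tool_pos: [429.1, 88.2, 173.8]
tcp_rot: [180.0, -0.0, 163.5]
ft_force: [0.0, 1.1, -0.1]
finger_gap: 60.0
grip_force: 0.0
```

Emit:
apply_moves(
  series="-0.0857 -0.0871 0.0127 0 -0.4;-0.0857 -0.0871 0.0127 0 -0.4;-0.0857 -0.0871 0.0127 0 -0.4;-0.0857 -0.0871 0.0127 0 -0.4;-0.0857 -0.0871 0.0127 0 -0.4",
)

```text
time: 1.77
tool_pos: [515.2, -73.6, 154.5]
tcp_rot: [180.0, -0.0, 163.5]
ft_force: [0.8, 0.6, 0.6]
finger_gap: 59.5
grip_force: 0.0
```

Emit:
apply_moves(
  series="-0.0857 -0.0871 0.0127 0 -0.4;-0.0857 -0.0871 0.0127 0 -0.4;-0.0857 -0.0871 0.0127 0 -0.4;-0.0857 -0.0871 0.0127 0 -0.4;0 0 0 0 -0.4",
)

```text
time: 2.18
tool_pos: [584.4, -206.5, 137.0]
tcp_rot: [-179.9, -0.1, 163.3]
ft_force: [-0.1, -0.0, 0.3]
finger_gap: 59.6
grip_force: 0.0
```

```bash
python3 -c "
from h import *
go([583.5,-201.9,140])
s=sense();T=toolT(s);d=snapshot('wrist');cv2.imwrite('pics/w1.png',d['frame']);print(s['finger_gap'],s['time'],d['tool_from_camera'])
P=cloud(d,T@d['tool_from_camera']);m=(P[...,2]>50)&(P[...,2]<66)&(np.hypot(P[...,0]-583,P[...,1]+202)<40)
print(P[m].mean(0),cv2.minEnclosingCircle(P[m][:,:2].astype(np.float32)))"
```

```text
at [ 584.4 -206.5  137. ] [-1.799e+02 -1.000e-01  1.633e+02] total shares [ 0.0072  0.0137 -0.01  ] twist 0.0 rows>= 1.0
59.6427399527193 2.1833 [[ 3.62302193e-04 -9.45842217e-01 -3.24626506e-01  8.28064531e+01]
 [ 9.99999722e-01  5.54122190e-04 -4.98449958e-04  1.01089450e+00]
 [ 6.51337764e-04 -3.24626235e-01  9.45842155e-01 -1.42945904e+02]
 [ 0.00000000e+00  0.00000000e+00  0.00000000e+00  1.00000000e+00]]
[ 582.30955196 -202.42583142   58.70422441] ((584.4810180664062, -202.9827117919922), 19.9793643951416)
```

Emit:
apply_moves(
  series="0 0 0.1 0 -0.4;0 0 0.1 0 -0.4;0 0 0 0 -0.4;0 0 0 0 -0.4",
)

```text
time: 2.57
tool_pos: [581.7, -199.5, 77.9]
tcp_rot: [179.9, -0.3, 163.5]
ft_force: [0.9, -0.8, 0.4]
finger_gap: 59.8
grip_force: 0.0
```

```bash
python3 -c "
from h import *
go([584,-202.4,17])"
```

```text
at [ 581.7 -199.5   77.9] [179.9  -0.3 163.5] total shares [-0.0111 -0.0075  0.203 ] twist 0.0 rows>= 2.0
```

Emit:
apply_moves(
  series="-0.005 -0.004 0.08 0 -0.4;0 0 0.08 0 -0.4;0 0 0.04 0 -0.4;0 0 0 0 -0.4;0 0 0 0 -0.4",
)

```text
time: 2.98
tool_pos: [585.2, -202.4, 20.9]
tcp_rot: [180.0, -0.0, 163.5]
ft_force: [0.4, -0.2, 0.3]
finger_gap: 60.0
grip_force: 0.0
```

Emit:
apply_moves(
  series="0 0 0 0 0.3;0 0 0 0 0.3;0 0 0 0 0.3;0 0 0 0 0.3;0 0 0 0 0.3",
  squeeze=35,
)

```text
time: 3.4
tool_pos: [586.8, -203.4, 22.5]
tcp_rot: [-180.0, 0.2, 163.5]
ft_force: [0.0, 0.8, 7.5]
finger_gap: 39.0
grip_force: 35.9
```

```bash
python3 -c "
from h import *
go([584,-202.4,17])"
```

```text
at [ 586.8 -203.4   22.5] [-180.     0.2  163.5] total shares [0.01   0.0006 0.0183] twist 0.0 rows>= 1.0
```

Emit:
apply_moves(
  series="0 0 -0.06 0 0.3;0 0 -0.08 0 0.3;0 0 -0.08 0 0.3;0 0 -0.06 0 0.3;0 0 0 0 0.3",
)

```text
time: 3.82
tool_pos: [588.3, -204.1, 110.1]
tcp_rot: [-179.9, 0.5, 163.5]
ft_force: [1.0, -0.8, 0.2]
finger_gap: 39.0
grip_force: 35.5
```

```bash
python3 -c "
from h import *
go([621,281.5,110],166.8);print(sense()['finger_gap'])"
```

```text
at [ 588.3 -204.1  110.1] [-179.9    0.5  163.5] total shares [ 0.3548  1.5831 -0.0046] twist -0.0287 rows>= 12.0
39.02429815923319
```

Emit:
apply_moves(
  series="0.0118 0.0528 0 0 0.3;0.0237 0.1055 0 0 0.3;0.0237 0.1055 0 0 0.3;0.0237 0.1055 0 0 0.3;0.0237 0.1055 0 0 0.3",
)

```text
time: 4.23
tool_pos: [593.7, -55.0, 102.4]
tcp_rot: [180.0, -0.1, 163.5]
ft_force: [0.3, -0.5, -1.4]
finger_gap: 39.0
grip_force: 35.5
```

Emit:
apply_moves(
  series="0.0237 0.1055 0 0 0.3;0.0237 0.1055 0 0 0.3;0.0237 0.1055 0 0 0.3;0.0237 0.1055 0 0 0.3;0.0237 0.1055 0 0 0.3",
)

```text
time: 4.65
tool_pos: [604.4, 107.0, 102.4]
tcp_rot: [-180.0, -0.1, 163.5]
ft_force: [1.5, 0.5, -0.7]
finger_gap: 38.9
grip_force: 35.5
```

Emit:
apply_moves(
  series="0.0237 0.1055 0 0 0.3;0.0237 0.1055 0 0 0.3;0.0237 0.1055 0 0 0.3;0.0237 0.1055 0 0 0.3;0.0237 0.1055 0 0 0.3",
)

```text
time: 5.07
tool_pos: [615.0, 268.6, 102.2]
tcp_rot: [-179.9, -0.1, 163.5]
ft_force: [0.5, 0.1, -1.0]
finger_gap: 38.4
grip_force: 35.5
```

Emit:
apply_moves(
  series="0.0118 0.0528 0 0 0.3;0 0 0 0 0.3;0 0 0 0 0.3;0 0 0 0 0.3;0 0 0 0 0.3",
)

```text
time: 5.48
tool_pos: [617.2, 281.7, 103.1]
tcp_rot: [-179.9, -0.1, 163.5]
ft_force: [0.0, 0.4, -1.3]
finger_gap: 39.3
grip_force: 35.5
```

```bash
python3 -c "
from h import *
go([621,281.5,33])
s=sense();T=toolT(s);d=snapshot('wrist');cv2.imwrite('pics/w2.png',d['frame'])"
```

```text
at [617.2 281.7 103.1] [-1.799e+02 -1.000e-01  1.635e+02] total shares [-0.0126  0.0034  0.2337] twist 0.0 rows>= 2.0
```

View pics/w2.png

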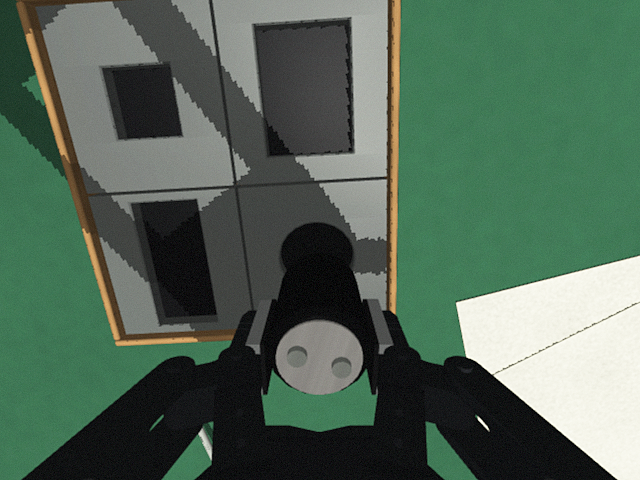

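```bash
cat >> h.py <<'E'
def held(z0,z1,rad=60):
    "centre of the part's top in world, from the wrist view"
    s=sense();T=toolT(s);d=snapshot('wrist');P=cloud(d,T@d['tool_from_camera']);Q=cloud(d,d['tool_from_camera'])
    m=(P[...,2]>z0)&(P[...,2]<z1)&(d['depth']>0)&(np.hypot(Q[...,0],Q[...,1])<rad)
    return d,P,Q,m
E
python3 -c "
from h import *
d,P,Q,m=held(120,155,45)
m&=d['frame'].min(2)>70
n,l,st,c=cv2.connectedComponentsWithStats(m.astype(np.uint8));i=1+st[1:,4].argmax()
print(st[i],c[i],np.percentile(P[l==i][:,2],[5,50,95]),cv2.minEnclosingCircle(P[l==i][:,:2].astype(np.float32)),cv2.minEnclosingCircle(Q[l==i][:,:2].astype(np.float32)))
"
```

```text
[ 275  320   88   75 5116] [318.93354183 357.14523065] [139.52597115 140.48727206 143.26227728] ((616.2543334960938, 282.1336975097656), 17.27130126953125) ((1.326348900794983, 0.20100581645965576), 17.271432876586914)
```

Emit:
apply_moves(
  series="-0.0157 0.0025 0.05 0 0.3;0 0 0.07 0 0.3;0 0 0.07 0 0.3;0 0 0.03 0 0.3;0 0 0 0 0.3",
)

```text
time: 6.0
tool_pos: [621.0, 280.9, 34.6]
tcp_rot: [-179.8, -0.2, 163.5]
ft_force: [0.3, 0.3, 0.2]
finger_gap: 38.7
grip_force: 36.2
```

Emit:
apply_moves(
  series="0 0 0 0 0.3;0 0 0 0 0.3;0 0 0 0 0.3",
)

```text
time: 6.25
tool_pos: [622.9, 282.3, 38.6]
tcp_rot: [180.0, 0.1, 163.5]
ft_force: [0.7, -0.1, -0.6]
finger_gap: 38.9
grip_force: 36.2
```

```bash
python3 -c "
from h import *
go([621,281.5,32])"
```

```text
at [622.9 282.3  38.6] [1.800e+02 1.000e-01 1.635e+02] total shares [ 0.0053 -0.0042  0.0219] twist 0.0 rows>= 1.0
```

Emit:
apply_moves(
  series="0 0 0.01 0 0.3;0 0 0.007 0 0.3;0 0 0 0 0.3;0 0 0 0 0.3",
)

```text
time: 6.58
tool_pos: [622.5, 282.4, 33.0]
tcp_rot: [180.0, 0.0, 163.5]
ft_force: [0.8, -0.0, 0.5]
finger_gap: 38.9
grip_force: 36.4
```

Emit:
apply_moves(
  series="0 0 0.005 0 0.3;0 0 0 0 0.3;0 0 0 0 0.3",
)

```text
time: 6.83
tool_pos: [622.7, 282.4, 32.9]
tcp_rot: [180.0, 0.0, 163.5]
ft_force: [-3.7, -1.2, 9.3]
finger_gap: 39.1
grip_force: 37.1
```

Contact with the pocket floor (9 N). Release and rise.

Emit:
apply_moves(
  series="0 0 0 0 -0.3;0 0 0 0 -0.3;0 0 0 0 -0.3;0 0 0 0 -0.3",
)

```text
time: 7.17
tool_pos: [622.0, 282.1, 30.8]
tcp_rot: [-180.0, -0.0, 163.5]
ft_force: [-0.7, 0.1, 0.7]
finger_gap: 55.5
grip_force: 0.0
```

Emit:
apply_moves(
  series="0 0 -0.06 0 -0.3;0 0 -0.1 0 -0.3;0 0 -0.1 0 -0.3;0 0 -0.1 0 -0.3;0 0 -0.02 0 -0.3",
)

```text
time: 7.58
tool_pos: [625.2, 283.3, 152.2]
tcp_rot: [179.7, 0.4, 163.5]
ft_force: [1.4, 0.5, 1.3]
finger_gap: 55.2
grip_force: 0.0
```

```bash
python3 -c "
from h import *
go([430.4,-77.3,140],200)
d,P,Q,m=held(60,80,60);m&=d['frame'].min(2)>70
print(cv2.minEnclosingCircle(P[m][:,:2].astype(np.float32)),np.median(P[m][:,2]))"
```

```text
at [625.2 283.3 152.2] [179.7   0.4 163.5] total shares [ 0.2819 -1.3369  0.0317] twist -0.3184 rows>= 10.0
((622.6746826171875, 285.454833984375), 18.313079833984375) 70.55665966029858
```

Emit:
apply_moves(
  series="0.0235 -0.1114 0.0026 0 -0.3;0.0235 -0.1114 0.0026 0 -0.3;0.0235 -0.1114 0.0026 0 -0.3;0.0235 -0.1114 0.0026 0 -0.3;0.0235 -0.1114 0.0026 0 -0.3",
)

```text
time: 8.05
tool_pos: [539.2, 130.7, 139.4]
tcp_rot: [-179.9, -0.1, 163.5]
ft_force: [0.6, -0.5, 0.1]
finger_gap: 55.5
grip_force: 0.0
```

Emit:
apply_moves(
  series="0.0235 -0.1114 0.0026 0 -0.3;0.0235 -0.1114 0.0026 0 -0.3;0.0235 -0.1114 0.0026 0 -0.3;0.0235 -0.1114 0.0026 0 -0.3;0.0235 -0.1114 0.0026 0 -0.3",
)

```text
time: 8.47
tool_pos: [458.0, -19.3, 135.9]
tcp_rot: [-180.0, -0.1, 163.5]
ft_force: [-0.2, -0.8, -0.4]
finger_gap: 55.8
grip_force: 0.0
```

Emit:
apply_moves(
  series="0.0235 -0.1114 0.0026 0 -0.3;0.0235 -0.1114 0.0026 0 -0.3;0 0 0 -0.0531 -0.3;0 0 0 -0.0531 -0.3;0 0 0 -0.0531 -0.3",
)

```text
time: 8.88
tool_pos: [426.3, -79.0, 134.6]
tcp_rot: [180.0, -0.1, -178.1]
ft_force: [0.2, 0.3, -0.6]
finger_gap: 55.4
grip_force: 0.0
```

Emit:
apply_moves(
  series="0 0 0 -0.0531 -0.3;0 0 0 -0.0531 -0.3;0 0 0 -0.0531 -0.3;0 0 0 0 -0.3;0 0 0 0 -0.3",
)

```text
time: 9.3
tool_pos: [426.7, -78.2, 134.9]
tcp_rot: [179.9, -0.1, -160.2]
ft_force: [0.4, -0.1, -0.1]
finger_gap: 55.9
grip_force: 0.0
```

```bash
python3 -c "
from h import *
go([430.4,-77.3,17],200)
s=sense();T=toolT(s);d=snapshot('wrist');P=cloud(d,T@d['tool_from_camera'])
m=(P[...,2]>42)&(P[...,2]<58)&(np.hypot(P[...,0]-430,P[...,1]+77)<50)
print(cv2.minAreaRect(P[m][:,:2].astype(np.float32)),m.sum(),np.median(P[m][:,2]))"
```

```text
at [426.7 -78.2 134.9] [ 1.799e+02 -1.000e-01 -1.602e+02] total shares [-0.013  -0.0018  0.3929] twist -0.0015 rows>= 3.0
((431.04296875, -77.70704650878906), (80.69114685058594, 32.06925964355469), 20.110443115234375) 2221 50.273660971675895
```

Emit:
apply_moves(
  series="-0.013 -0.002 0.08 0 -0.3;0 0 0.1 0 -0.3;0 0 0.1 0 -0.3;0 0 0.07 0 -0.3;0 0 0 0 -0.3",
)

```text
time: 9.77
tool_pos: [427.0, -76.3, 25.9]
tcp_rot: [179.7, -0.4, -160.1]
ft_force: [-0.9, 0.6, -1.2]
finger_gap: 55.4
grip_force: 0.0
```

Emit:
apply_moves(
  series="0 0 0 0 -0.3;0 0 0 0 -0.3;0 0 0 0 -0.3",
)

```text
time: 10.02
tool_pos: [432.8, -78.1, 32.9]
tcp_rot: [-179.9, 0.1, -160.0]
ft_force: [0.1, 0.4, -0.2]
finger_gap: 55.8
grip_force: 0.0
```

```bash
python3 -c "
from h import *
go([430.8,-77.5,16],200)"
```

```text
at [432.8 -78.1  32.9] [-1.799e+02  1.000e-01 -1.600e+02] total shares [0.0059 0.0042 0.0562] twist -0.0002 rows>= 1.0
```

Emit:
apply_moves(
  series="0.003 0.002 0.03 0 -0.3;0 0 0.02 0 -0.3;0 0 0 0 -0.3;0 0 0 0 -0.3;0 0 0 0 -0.3",
)

```text
time: 10.43
tool_pos: [430.1, -77.3, 15.9]
tcp_rot: [180.0, -0.0, -160.0]
ft_force: [0.0, 0.0, 1.4]
finger_gap: 55.7
grip_force: 0.0
```

Emit:
apply_moves(
  series="0 0 0 0 0.4;0 0 0 0 0.4;0 0 0 0 0.4;0 0 0 0 0.4;0 0 0 0 0.4",
  squeeze=50,
)

```text
time: 10.85
tool_pos: [430.6, -77.4, 16.3]
tcp_rot: [-180.0, 0.0, -160.0]
ft_force: [0.6, -0.9, 2.5]
finger_gap: 31.1
grip_force: 50.3
```

```bash
python3 -c "
from h import *
go([430.8,-77.5,16],200)"
```

```text
at [430.6 -77.4  16.3] [-180.    0. -160.] total shares [-0.0006 -0.0004  0.0009] twist 0.0002 rows>= 1.0
```

Emit:
apply_moves(
  series="0 0 -0.05 0 0.4;0 0 -0.09 0 0.4;0 0 -0.09 0 0.4;0 0 -0.09 0 0.4;0 0 -0.03 0 0.4",
)

```text
time: 11.27
tool_pos: [432.0, -77.8, 124.7]
tcp_rot: [-179.8, 0.2, -160.0]
ft_force: [0.5, -0.5, -1.2]
finger_gap: 31.2
grip_force: 49.8
```

Emit:
apply_moves(
  series="0 0 0 0.058 0.4;0 0 0 0.058 0.4;0 0 0 0.058 0.4;0 0 0 0.058 0.4;0 0 0 0.058 0.4",
)

```text
time: 11.68
tool_pos: [429.5, -77.1, 119.6]
tcp_rot: [180.0, -0.1, 166.5]
ft_force: [-0.7, 0.1, -2.5]
finger_gap: 31.7
grip_force: 49.8
```

Emit:
apply_moves(
  series="0 0 0 0 0.4;0 0 0 0 0.4",
)

```text
time: 11.85
tool_pos: [429.6, -77.1, 119.9]
tcp_rot: [180.0, -0.1, 167.0]
ft_force: [0.6, 0.2, -1.4]
finger_gap: 31.3
grip_force: 49.8
```

```bash
python3 -c "
from h import *
go([598.6,185.6,115],166.8)"
```

```text
at [429.6 -77.1 119.9] [ 1.80e+02 -1.00e-01  1.67e+02] total shares [-0.3518  0.9801  0.016 ] twist 0.0017 rows>= 8.0
```

10 rows-equivalent.

Emit:
apply_moves(
  series="-0.0176 0.049 0 0 0.4;-0.0352 0.098 0 0 0.4;-0.0352 0.098 0 0 0.4;-0.0352 0.098 0 0 0.4;-0.0352 0.098 0 0 0.4",
)

```text
time: 12.27
tool_pos: [507.1, 41.9, 120.3]
tcp_rot: [-180.0, -0.0, 167.0]
ft_force: [0.0, -0.8, -0.9]
finger_gap: 31.0
grip_force: 50.0
```

Emit:
apply_moves(
  series="-0.0352 0.098 0 0 0.4;-0.0352 0.098 0 0 0.4;-0.0352 0.098 0 0 0.4;-0.0352 0.098 0 0 0.4;-0.0352 0.098 0 0 0.4",
)

```text
time: 12.68
tool_pos: [592.0, 173.1, 120.0]
tcp_rot: [-180.0, -0.0, 167.1]
ft_force: [0.4, -2.1, -1.1]
finger_gap: 31.5
grip_force: 50.0
```

Emit:
apply_moves(
  series="-0.0176 0.049 0.01 0 0.4;0 0 0 0 0.4;0 0 0 0 0.4;0 0 0 0 0.4;0 0 0 0 0.4",
)

```text
time: 13.1
tool_pos: [599.6, 183.9, 117.5]
tcp_rot: [-180.0, -0.0, 166.8]
ft_force: [-0.5, 0.2, -1.8]
finger_gap: 31.3
grip_force: 50.1
```

```bash
python3 -c "
from h import *
go([598.6,185.6,28],166.8)
d,P,Q,m=held(100,0,60);cz=Q[...,2];m=(cz>-45)&(cz<-22)&(abs(Q[...,1])<18)&(abs(Q[...,0])<60)&(d['frame'].min(2)>50)
print(cv2.minAreaRect(P[m][:,:2].astype(np.float32)),m.sum(),np.median(P[m][:,2]))
cv2.imwrite('pics/w3.png',d['frame'])"
```

```text
at [599.6 183.9 117.5] [-180.    -0.   166.8] total shares [0.0045 0.005  0.2984] twist 0.0002 rows>= 3.0
((599.1163940429688, 184.00486755371094), (35.62300109863281, 80.26789093017578), 77.90941619873047) 8246 151.2410917722938
```

View pics/w3.png

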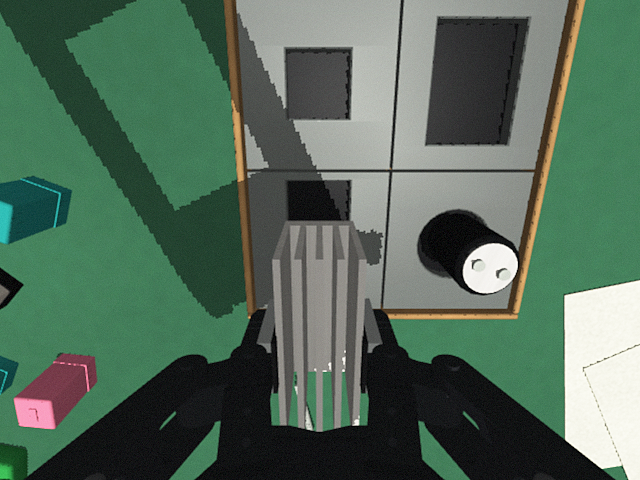

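Emit:
apply_moves(
  series="0.003 0.005 0.05 0 0.4;0 0 0.08 0 0.4;0 0 0.08 0 0.4;0 0 0.05 0 0.4;0 0 0.02 0 0.4",
)

```text
time: 13.57
tool_pos: [597.3, 185.1, 30.8]
tcp_rot: [-179.9, -0.2, 166.8]
ft_force: [-0.1, -0.8, -1.5]
finger_gap: 31.5
grip_force: 50.1
```

Emit:
apply_moves(
  series="0 0 0 0 0.4;0 0 0 0 0.4;0 0 0 0 0.4;0 0 0 0 0.4",
)

```text
time: 13.9
tool_pos: [601.0, 186.6, 35.9]
tcp_rot: [179.9, 0.2, 166.8]
ft_force: [-0.6, -0.0, -1.8]
finger_gap: 31.3
grip_force: 50.1
```

```bash
python3 -c "
from h import *
go([598.6,185.6,27.5],166.8)"
```

```text
at [601.  186.6  35.9] [179.9   0.2 166.8] total shares [ 0.0072 -0.0052  0.028 ] twist -0.0001 rows>= 1.0
```

Emit:
apply_moves(
  series="0.004 0 0.012 0 0.4;0 0 0.01 0 0.4;0 0 0 0 0.4;0 0 0 0 0.4",
)

```text
time: 14.23
tool_pos: [598.5, 186.8, 27.4]
tcp_rot: [180.0, 0.0, 166.8]
ft_force: [-0.5, 0.2, 0.4]
finger_gap: 31.2
grip_force: 50.2
```

Emit:
apply_moves(
  series="0 0 0.005 0 0.4;0 0 0 0 0.4;0 0 0 0 0.4",
)

```text
time: 14.48
tool_pos: [598.6, 186.8, 27.3]
tcp_rot: [-180.0, -0.0, 166.8]
ft_force: [-7.1, -1.6, 11.8]
finger_gap: 31.7
grip_force: 51.6
```

Emit:
apply_moves(
  series="0 0 0 0 -0.1;0 0 0 0 -0.1;0 0 0 0 -0.1;0 0 0 0 -0.1",
)

```text
time: 14.82
tool_pos: [598.3, 186.7, 25.5]
tcp_rot: [-180.0, -0.0, 166.8]
ft_force: [-0.1, 0.3, 0.9]
finger_gap: 46.9
grip_force: 0.0
```

Emit:
apply_moves(
  series="0 0 -0.06 0 -0.1;0 0 -0.1 0 -0.1;0 0 -0.1 0 -0.1;0 0 -0.1 0 -0.1;0 0 -0.02 0 -0.1",
)

```text
time: 15.23
tool_pos: [601.6, 187.4, 146.3]
tcp_rot: [179.8, 0.4, 166.8]
ft_force: [0.9, 0.4, 1.4]
finger_gap: 47.0
grip_force: 0.0
```

```bash
python3 -c "
from h import *
go([451.2,-345.3,140],192.6)
d,P,Q,m=held(52,75,60)
print(cv2.minAreaRect(P[m][:,:2].astype(np.float32)),np.median(P[m][:,2]))"
```

```text
at [601.6 187.4 146.3] [179.8   0.4 166.8] total shares [ 0.0824 -1.8434  0.0136] twist -0.2252 rows>= 14.0
((599.21044921875, 187.8299102783203), (32.041507720947266, 80.93811798095703), 76.81532287597656) 61.25883412025958
```

Emit:
apply_moves(
  series="0.0051 -0.1152 0 0 -0.45;0.0051 -0.1152 0 0 -0.45;0.0051 -0.1152 0 0 -0.45;0.0051 -0.1152 0 0 -0.45;0.0051 -0.1152 0 0 -0.45",
)

```text
time: 15.7
tool_pos: [550.0, 19.0, 138.1]
tcp_rot: [-180.0, -0.1, 166.8]
ft_force: [0.1, -0.1, 0.1]
finger_gap: 61.9
grip_force: 0.0
```

Emit:
apply_moves(
  series="0.0051 -0.1152 0 0 -0.45;0.0051 -0.1152 0 0 -0.45;0.0051 -0.1152 0 0 -0.45;0.0051 -0.1152 0 0 -0.45;0.0051 -0.1152 0 0 -0.45",
)

```text
time: 16.12
tool_pos: [503.1, -147.4, 138.3]
tcp_rot: [180.0, -0.1, 166.8]
ft_force: [-0.1, -0.1, 0.0]
finger_gap: 62.3
grip_force: 0.0
```

Emit:
apply_moves(
  series="0.0051 -0.1152 0 0 -0.45;0.0051 -0.1152 0 0 -0.45;0.0051 -0.1152 0 0 -0.45;0.0051 -0.1152 0 0 -0.45;0.0051 -0.1152 0 0 -0.45",
)

```text
time: 16.53
tool_pos: [456.3, -313.8, 138.3]
tcp_rot: [180.0, -0.1, 166.8]
ft_force: [0.2, -0.4, 0.1]
finger_gap: 61.8
grip_force: 0.0
```

Emit:
apply_moves(
  series="0.0051 -0.1152 0 0 -0.45;0 0 0 -0.0563 -0.45;0 0 0 -0.0563 -0.45;0 0 0 -0.0563 -0.45;0 0 0 -0.0563 -0.45",
)

```text
time: 16.95
tool_pos: [447.4, -345.9, 138.0]
tcp_rot: [179.9, -0.1, -167.1]
ft_force: [-0.3, -0.0, -0.0]
finger_gap: 61.7
grip_force: 0.0
```

Emit:
apply_moves(
  series="0 0 0 0 -0.45;0 0 0 0 -0.45",
)

```text
time: 17.12
tool_pos: [447.7, -345.6, 138.5]
tcp_rot: [179.9, -0.1, -167.6]
ft_force: [0.3, -0.1, -1.4]
finger_gap: 61.8
grip_force: 0.0
```

```bash
python3 -c "
from h import *
go([451.2,-345.3,14],192.6);print(sense()['joint_pos'])
s=sense();T=toolT(s);d=snapshot('wrist');P=cloud(d,T@d['tool_from_camera'])
for z0,z1 in((42,58),(10,58)):
  m=(P[...,2]>z0)&(P[...,2]<z1)&(np.hypot(P[...,0]-451,P[...,1]+345)<45)
  print(cv2.minAreaRect(P[m][:,:2].astype(np.float32)),m.sum(),np.median(P[m][:,2]))
cv2.imwrite('pics/w4.png',d['frame'])"
```

```text
at [ 447.7 -345.6  138.5] [ 1.799e+02 -1.000e-01 -1.676e+02] total shares [-0.012  -0.0022  0.415 ] twist -0.0019 rows>= 4.0
[-4.28589003e+01  5.86145161e+00  9.68610078e+01  1.15303064e-03
  7.73830939e+01 -1.45245808e+02]
((451.9635925292969, -346.9967956542969), (60.49898147583008, 40.95889663696289), 13.324227333068848) 3410 50.07265226739395
((451.89794921875, -346.8768005371094), (60.52188491821289, 42.00278854370117), 13.004605293273926) 4256 49.763763285764796
```

View pics/w4.png

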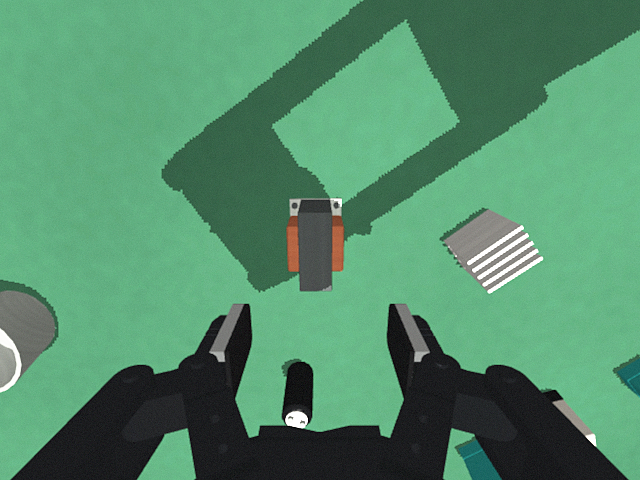

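Emit:
apply_moves(
  series="-0.009 -0.006 0.07 0 -0.45;0 0 0.1 0 -0.45;0 0 0.1 0 -0.45;0 0 0.07 0 -0.45;0 0 0.02 0 -0.45",
)

```text
time: 17.58
tool_pos: [448.7, -344.7, 27.0]
tcp_rot: [179.7, -0.2, -167.6]
ft_force: [-0.6, 0.4, -0.3]
finger_gap: 62.0
grip_force: 0.0
```

Emit:
apply_moves(
  series="0 0 0 0 -0.45;0 0 0 0 -0.45;0 0 0 0 -0.45;0 0 0 0 -0.45",
)

```text
time: 17.92
tool_pos: [452.6, -348.3, 34.0]
tcp_rot: [-179.8, 0.1, -167.4]
ft_force: [0.3, 0.5, -0.1]
finger_gap: 62.0
grip_force: 0.0
```

```bash
python3 -c "
from h import *
go([451.9,-346.7,14],193)"
```

```text
at [ 452.6 -348.3   34. ] [-1.798e+02  1.000e-01 -1.674e+02] total shares [0.0012 0.0061 0.0668] twist -0.0038 rows>= 1.0
```

Emit:
apply_moves(
  series="0.001 0.003 0.035 -0.004 -0.45;0 0 0.027 0 -0.45;0 0 0 0 -0.45;0 0 0 0 -0.45;0 0 0 0 -0.45",
)

```text
time: 18.33
tool_pos: [450.6, -346.2, 12.9]
tcp_rot: [180.0, -0.0, -167.0]
ft_force: [-0.2, -0.1, -0.3]
finger_gap: 62.1
grip_force: 0.0
```

```bash
python3 -c "
from h import *
go([451.9,-346.7,14],193)"
```

```text
at [ 450.6 -346.2   12.9] [ 180.   -0. -167.] total shares [-0.0039 -0.0027 -0.0037] twist 0.0004 rows>= 1.0
```

Emit:
apply_moves(
  series="-0.002 -0.001 -0.004 0 0.2;0 0 0 0 0.2;0 0 0 0 0.2;0 0 0 0 0.2;0 0 0 0 0.2",
  squeeze=70,
)

```text
time: 18.75
tool_pos: [452.1, -347.1, 15.3]
tcp_rot: [-179.9, 0.1, -167.0]
ft_force: [0.4, -0.8, 5.0]
finger_gap: 40.8
grip_force: 72.5
```

Emit:
apply_moves(
  series="0 0 -0.04 0 0.2;0 0 -0.08 0 0.2;0 0 -0.08 0 0.2;0 0 -0.08 0 0.2;0 0 -0.06 0 0.2",
)

```text
time: 19.17
tool_pos: [451.3, -346.4, 118.2]
tcp_rot: [180.0, -0.0, -166.9]
ft_force: [0.4, -0.0, -4.0]
finger_gap: 40.8
grip_force: 72.0
```

Emit:
apply_moves(
  series="0 0 0 0.0573 0.2;0 0 0 0.0573 0.2;0 0 0 0.0573 0.2;0 0 0 0.0573 0.2;0 0 0 0 0.2",
)

```text
time: 19.58
tool_pos: [450.8, -345.9, 116.0]
tcp_rot: [179.9, -0.1, 166.5]
ft_force: [0.2, -0.2, -4.8]
finger_gap: 40.4
grip_force: 72.1
```

```bash
python3 -c "
from h import *
go([517.7,305.3,125],166.8)"
```

```text
at [ 450.8 -345.9  116. ] [ 1.799e+02 -1.000e-01  1.665e+02] total shares [ 0.2909  2.1627 -0.0277] twist -0.0029 rows>= 16.0
```

Emit:
apply_moves(
  series="0.0077 0.0569 0 0 0.2;0.0153 0.1138 0 0 0.2;0.0153 0.1138 0 0 0.2;0.0153 0.1138 0 0 0.2;0.0153 0.1138 0 0 0.2",
)

```text
time: 20.0
tool_pos: [465.7, -190.6, 116.0]
tcp_rot: [180.0, -0.1, 167.0]
ft_force: [0.4, 0.1, -4.0]
finger_gap: 40.9
grip_force: 72.2
```

Emit:
apply_moves(
  series="0.0153 0.1138 0 0 0.2;0.0153 0.1138 0 0 0.2;0.0153 0.1138 0 0 0.2;0.0153 0.1138 0 0 0.2;0.0153 0.1138 0 0 0.2",
)

```text
time: 20.42
tool_pos: [482.4, -19.1, 116.3]
tcp_rot: [-180.0, -0.0, 167.0]
ft_force: [1.7, 0.4, -3.8]
finger_gap: 40.6
grip_force: 72.2
```

Emit:
apply_moves(
  series="0.0153 0.1138 0 0 0.2;0.0153 0.1138 0 0 0.2;0.0153 0.1138 0 0 0.2;0.0153 0.1138 0 0 0.2;0.0153 0.1138 0 0 0.2",
)

```text
time: 20.83
tool_pos: [499.1, 152.3, 116.3]
tcp_rot: [-180.0, -0.0, 167.1]
ft_force: [1.1, -1.1, -4.9]
finger_gap: 41.0
grip_force: 72.2
```

Emit:
apply_moves(
  series="0.0153 0.1138 0 0 0.2;0.0153 0.1138 0 0 0.2;0.0153 0.1138 0 0 0.2;0.0153 0.1138 0 0 0.2;0.0077 0.0569 0 0 0.2",
)

```text
time: 21.25
tool_pos: [513.9, 308.5, 116.2]
tcp_rot: [179.9, -0.1, 167.2]
ft_force: [0.9, 0.1, -5.3]
finger_gap: 40.9
grip_force: 72.5
```

Emit:
apply_moves(
  series="0 0 0 0 0.2;0 0 0 0 0.2;0 0 0 0 0.2;0 0 0 0 0.2",
)

```text
time: 21.58
tool_pos: [514.5, 303.8, 116.0]
tcp_rot: [-179.9, -0.0, 166.8]
ft_force: [0.3, -0.4, -4.9]
finger_gap: 40.9
grip_force: 72.5
```

```bash
python3 -c "
from h import *
go([517.7,305.3,25.5],166.8)
d,P,Q,m=held(100,0,60);cz=Q[...,2];f=d['frame'].astype(int)
m=(cz>-45)&(cz<-29)&(abs(Q[...,1])<30)&(abs(Q[...,0])<50)
n,l,st,c=cv2.connectedComponentsWithStats((m&(abs(Q[...,1])<12)).astype(np.uint8));i=1+st[1:,4].argmax()
print(cv2.minAreaRect(P[l==i][:,:2].astype(np.float32)),st[i],np.median(P[l==i][:,2]))
cv2.imwrite('pics/w5.png',d['frame'])"
```

```text
at [514.5 303.8 116. ] [-179.9   -0.   166.8] total shares [-0.0095  0.0078  0.3018] twist 0.0002 rows>= 3.0
((514.3325805664062, 304.3988952636719), (23.00041961669922, 61.162391662597656), 76.93736267089844) [ 285  279   67  143 8709] 150.97230356668558
```

View pics/w5.png

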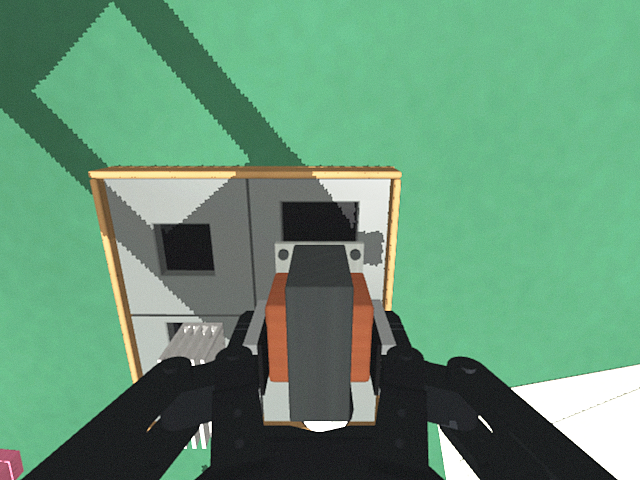

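Emit:
apply_moves(
  series="-0.009 0.005 0.05 0 0.2;0 0 0.08 0 0.2;0 0 0.08 0 0.2;0 0 0.05 0 0.2;0 0 0.02 0 0.2",
)

```text
time: 22.05
tool_pos: [515.7, 303.6, 29.1]
tcp_rot: [-179.8, -0.2, 166.7]
ft_force: [-0.4, 0.3, -5.3]
finger_gap: 40.8
grip_force: 72.4
```

Emit:
apply_moves(
  series="0 0 0 0 0.2;0 0 0 0 0.2;0 0 0 0 0.2;0 0 0 0 0.2",
)

```text
time: 22.38
tool_pos: [519.1, 306.2, 34.3]
tcp_rot: [179.9, 0.1, 166.8]
ft_force: [-0.3, 0.3, -3.7]
finger_gap: 41.1
grip_force: 72.4
```

```bash
python3 -c "
from h import *
go([517.7,305,26],166.8)"
```

```text
at [519.1 306.2  34.3] [1.799e+02 1.000e-01 1.668e+02] total shares [ 0.0036 -0.0051  0.0278] twist -0.0002 rows>= 1.0
```

Emit:
apply_moves(
  series="0.002 -0.001 0.012 0 0.2;0 0 0.01 0 0.2;0 0 0 0 0.2;0 0 0 0 0.2",
)

```text
time: 22.72
tool_pos: [517.7, 306.0, 26.4]
tcp_rot: [179.9, 0.1, 166.8]
ft_force: [1.3, 0.3, -1.8]
finger_gap: 40.5
grip_force: 72.8
```

Emit:
apply_moves(
  series="0 0 0.004 0 0.2;0 0 0 0 0.2;0 0 0 0 0.2",
)

```text
time: 22.97
tool_pos: [517.7, 305.9, 26.3]
tcp_rot: [180.0, 0.1, 166.8]
ft_force: [-3.3, -1.7, 9.6]
finger_gap: 40.7
grip_force: 74.2
```

Emit:
apply_moves(
  series="0 0 0 0 -0.35;0 0 0 0 -0.35;0 0 0 0 -0.35;0 0 0 0 -0.35",
)

```text
time: 23.3
tool_pos: [517.0, 305.6, 24.5]
tcp_rot: [-180.0, -0.0, 166.8]
ft_force: [-0.2, 0.8, -0.8]
finger_gap: 57.8
grip_force: 0.0
```

Emit:
apply_moves(
  series="0 0 -0.06 0 -0.35;0 0 -0.1 0 -0.35;0 0 -0.1 0 -0.35;0 0 -0.1 0 -0.35;0 0 -0.02 0 -0.35",
)

```text
time: 23.72
tool_pos: [520.0, 307.0, 145.0]
tcp_rot: [179.7, 0.4, 166.8]
ft_force: [1.0, 0.3, 1.5]
finger_gap: 57.5
grip_force: 0.0
```

```bash
python3 -c "
from h import *
go([579.1,-81.6,140],122.2)
d,P,Q,m=held(52,75,60)
print(cv2.minAreaRect(P[m][:,:2].astype(np.float32)),np.median(P[m][:,2]))"
```

```text
at [520. 307. 145.] [179.7   0.4 166.8] total shares [-0.4879 -1.2161  0.0134] twist 0.3891 rows>= 10.0
((517.5692138671875, 307.11968994140625), (41.715450286865234, 59.8128776550293), 76.85011291503906) 61.01799454973796
```

Emit:
apply_moves(
  series="-0.0407 -0.1013 0 0 -0.2;-0.0407 -0.1013 0 0 -0.2;-0.0407 -0.1013 0 0 -0.2;-0.0407 -0.1013 0 0 -0.2;-0.0407 -0.1013 0 0 -0.2",
)

```text
time: 24.18
tool_pos: [541.0, 142.2, 137.0]
tcp_rot: [-180.0, -0.1, 166.8]
ft_force: [0.5, 0.3, -0.5]
finger_gap: 50.9
grip_force: 0.0
```

Emit:
apply_moves(
  series="-0.0407 -0.1013 0 0 -0.2;-0.0407 -0.1013 0 0 -0.2;-0.0407 -0.1013 0 0 -0.2;-0.0407 -0.1013 0 0 -0.2;-0.0407 -0.1013 0 0 -0.2",
)

```text
time: 24.6
tool_pos: [565.7, -19.7, 137.1]
tcp_rot: [-180.0, -0.1, 166.8]
ft_force: [0.3, 0.4, 0.1]
finger_gap: 51.1
grip_force: 0.0
```

Emit:
apply_moves(
  series="-0.0407 -0.1013 0 0 -0.2;-0.0407 -0.1013 0 0 -0.2;0 0 0 0.0556 -0.2;0 0 0 0.0556 -0.2;0 0 0 0.0556 -0.2",
)

```text
time: 25.02
tool_pos: [575.5, -83.8, 136.8]
tcp_rot: [-180.0, -0.1, 147.3]
ft_force: [-0.6, 0.0, 0.4]
finger_gap: 51.4
grip_force: 0.0
```

Emit:
apply_moves(
  series="0 0 0 0.0556 -0.2;0 0 0 0.0556 -0.2;0 0 0 0.0556 -0.2;0 0 0 0.0556 -0.2;0 0 0 0 -0.2",
)

```text
time: 25.43
tool_pos: [575.6, -82.8, 137.0]
tcp_rot: [-179.9, -0.1, 121.9]
ft_force: [0.1, -0.1, -0.8]
finger_gap: 51.4
grip_force: 0.0
```

Emit:
apply_moves(
  series="0 0 0 0 -0.2",
)

```text
time: 25.52
tool_pos: [575.7, -82.8, 137.3]
tcp_rot: [-179.9, -0.1, 122.4]
ft_force: [0.3, 0.1, -0.6]
finger_gap: 51.0
grip_force: 0.0
```

```bash
python3 -c "
from h import *
go([579.1,-81.6,18],122.2)
s=sense();T=toolT(s);d=snapshot('wrist');P=cloud(d,T@d['tool_from_camera'])
m=(P[...,2]>47)&(P[...,2]<60)&(np.hypot(P[...,0]-579,P[...,1]+82)<30)
print(cv2.minAreaRect(P[m][:,:2].astype(np.float32)),m.sum(),np.median(P[m][:,2]),d['frame'][m].mean(0))"
```

```text
at [575.7 -82.8 137.3] [-1.799e+02 -1.000e-01  1.224e+02] total shares [-0.0032  0.0121  0.3977] twist 0.0016 rows>= 3.0
((580.297119140625, -82.13175964355469), (27.69460678100586, 28.11280059814453), 31.115217208862305) 1549 54.32771247699657 [170.13234345 181.06455778 186.70497095]
```

Emit:
apply_moves(
  series="-0.003 0.009 0.07 0.006 -0.2;0 0 0.1 0 -0.2;0 0 0.1 0 -0.2;0 0 0.07 0 -0.2;0 0 0.02 0 -0.2",
)

```text
time: 25.98
tool_pos: [575.6, -81.4, 25.6]
tcp_rot: [-179.7, -0.3, 121.7]
ft_force: [-1.0, 0.4, -0.6]
finger_gap: 51.3
grip_force: 0.0
```

Emit:
apply_moves(
  series="0 0 0 0 -0.2;0 0 0 0 -0.2;0 0 0 0 -0.2;0 0 0 0 -0.2",
)

```text
time: 26.32
tool_pos: [580.9, -82.7, 32.9]
tcp_rot: [179.9, 0.1, 121.5]
ft_force: [0.2, 0.0, -0.1]
finger_gap: 51.4
grip_force: 0.0
```

```bash
python3 -c "
from h import *
go([579.8,-82,18],121.6)"
```

```text
at [580.9 -82.7  32.9] [1.799e+02 1.000e-01 1.215e+02] total shares [ 0.0039 -0.002   0.0495] twist -0.0006 rows>= 1.0
```

Emit:
apply_moves(
  series="0.002 -0.001 0.028 0 -0.2;0 0 0.018 0 -0.2;0 0 0 0 -0.2;0 0 0 0 -0.2;0 0 0 0 -0.2",
)

```text
time: 26.73
tool_pos: [578.4, -81.9, 16.6]
tcp_rot: [-180.0, -0.0, 121.5]
ft_force: [0.1, -0.2, 0.7]
finger_gap: 51.1
grip_force: 0.0
```

Emit:
apply_moves(
  series="0 0 0 0 0.5;0 0 0 0 0.5;0 0 0 0 0.5;0 0 0 0 0.5;0 0 0 0 0.5",
  squeeze=35,
)

```text
time: 27.15
tool_pos: [578.9, -82.0, 17.1]
tcp_rot: [180.0, 0.0, 121.5]
ft_force: [-0.3, -0.1, 2.4]
finger_gap: 27.5
grip_force: 34.7
```

Emit:
apply_moves(
  series="0 0 -0.05 0 0.5;0 0 -0.09 0 0.5;0 0 -0.09 0 0.5;0 0 -0.09 0 0.5;0 0 -0.03 0 0.5",
)

```text
time: 27.57
tool_pos: [580.8, -82.4, 126.5]
tcp_rot: [179.8, 0.2, 121.5]
ft_force: [0.8, 0.6, 0.3]
finger_gap: 27.8
grip_force: 34.6
```

Emit:
apply_moves(
  series="0 0 0 -0.056 0.5;0 0 0 -0.056 0.5;0 0 0 -0.056 0.5;0 0 0 -0.056 0.5;0 0 0 -0.056 0.5",
)

```text
time: 27.98
tool_pos: [578.0, -81.8, 120.8]
tcp_rot: [-180.0, -0.1, 153.9]
ft_force: [-0.0, -0.4, -0.2]
finger_gap: 27.9
grip_force: 34.5
```

Emit:
apply_moves(
  series="0 0 0 -0.056 0.5;0 0 0 -0.0585 0.5;0 0 0 0 0.5;0 0 0 0 0.5",
)

```text
time: 28.32
tool_pos: [578.1, -81.8, 121.0]
tcp_rot: [-180.0, -0.1, 166.5]
ft_force: [-0.2, 0.7, -0.9]
finger_gap: 27.6
grip_force: 34.5
```

```bash
python3 -c "
from h import *
go([495.3,209.8,120],166.8)"
```

```text
at [578.1 -81.8 121. ] [-1.800e+02 -1.000e-01  1.665e+02] total shares [0.4954 0.8807 0.0038] twist -0.0026 rows>= 8.0
```

Emit:
apply_moves(
  series="0.0248 0.044 0 0 0.5;0.0495 0.0881 0 0 0.5;0.0495 0.0881 0 0 0.5;0.0495 0.0881 0 0 0.5;0.0495 0.0881 0 0 0.5",
)

```text
time: 28.73
tool_pos: [539.9, 50.9, 121.5]
tcp_rot: [180.0, -0.0, 166.5]
ft_force: [0.2, -0.5, 0.0]
finger_gap: 27.9
grip_force: 34.6
```

Emit:
apply_moves(
  series="0.0495 0.0881 0 0 0.5;0.0495 0.0881 0 0 0.5;0.0495 0.0881 0 0 0.5;0.0495 0.0881 0 0 0.5;0.0495 0.0881 0 0 0.5",
)

```text
time: 29.15
tool_pos: [497.8, 196.7, 121.7]
tcp_rot: [180.0, -0.0, 166.5]
ft_force: [0.6, 0.5, -0.9]
finger_gap: 27.6
grip_force: 34.6
```

Emit:
apply_moves(
  series="0.0248 0.044 0 0 0.5;0 0 0 0 0.5;0 0 0 0 0.5;0 0 0 0 0.5;0 0 0 0 0.5",
)

```text
time: 29.57
tool_pos: [494.9, 208.6, 121.7]
tcp_rot: [-180.0, -0.0, 166.6]
ft_force: [0.5, 0.1, -1.2]
finger_gap: 27.7
grip_force: 34.6
```

```bash
python3 -c "
from h import *
go([495.3,209.8,28],166.8)
d,P,Q,m=held(100,0,60);cz=Q[...,2]
m=(cz>-45)&(cz<-29)&(abs(Q[...,0])<30)&(abs(Q[...,1])<25)&(d['frame'].min(2)>70)
n,l,st,c=cv2.connectedComponentsWithStats(m.astype(np.uint8));i=1+st[1:,4].argmax()
print(cv2.minAreaRect(P[l==i][:,:2].astype(np.float32)),st[i],np.median(P[l==i][:,2]))
cv2.imwrite('pics/w6.png',d['frame'])"
```

```text
at [494.9 208.6 121.7] [-180.    -0.   166.6] total shares [-0.0004  0.0042  0.3123] twist -0.0018 rows>= 3.0
((496.2960510253906, 208.38331604003906), (29.680463790893555, 28.641674041748047), 76.4038314819336) [ 276  323   82   74 5087] 158.68545467597724
```

View pics/w6.png

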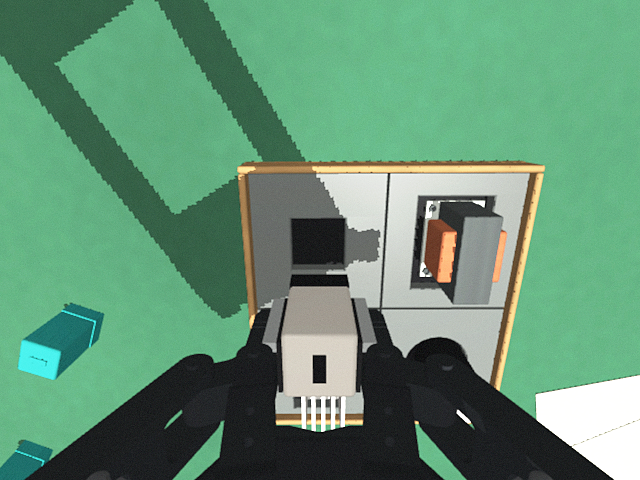

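Emit:
apply_moves(
  series="0.007 0.003 0.05 0 0.5;0 0 0.08 0 0.5;0 0 0.08 0 0.5;0 0 0.05 0 0.5;0 0 0.025 0 0.5",
)

```text
time: 30.03
tool_pos: [491.4, 209.3, 33.6]
tcp_rot: [-179.9, -0.2, 166.6]
ft_force: [-0.1, 0.4, -1.0]
finger_gap: 27.6
grip_force: 34.6
```

Emit:
apply_moves(
  series="0 0 0 0 0.5;0 0 0 0 0.5;0 0 0 0 0.5;0 0 0 0 0.5",
)

```text
time: 30.37
tool_pos: [494.3, 211.0, 37.9]
tcp_rot: [179.9, 0.1, 166.7]
ft_force: [0.5, -0.1, -0.6]
finger_gap: 27.6
grip_force: 34.6
```

```bash
python3 -c "
from h import *
go([494.8,209.8,28],166.8)"
```

```text
at [494.3 211.   37.9] [1.799e+02 1.000e-01 1.667e+02] total shares [-0.0026 -0.0037  0.0331] twist -0.001 rows>= 1.0
```

Emit:
apply_moves(
  series="-0.004 -0.003 0.015 0 0.5;0 0 0.012 0 0.5;0 0 0 0 0.5;0 0 0 0 0.5",
)

```text
time: 30.7
tool_pos: [493.8, 209.6, 28.1]
tcp_rot: [-180.0, -0.0, 166.7]
ft_force: [-0.0, 0.3, -0.6]
finger_gap: 28.1
grip_force: 34.7
```

Emit:
apply_moves(
  series="0 0 0.004 0 0.5;0 0 0 0 0.5;0 0 0 0 0.5",
)

```text
time: 30.95
tool_pos: [493.9, 209.7, 28.1]
tcp_rot: [-180.0, -0.0, 166.7]
ft_force: [-5.2, -2.1, 11.2]
finger_gap: 27.4
grip_force: 36.0
```

Contact; release, rise and check from above.

Emit:
apply_moves(
  series="0 0 0 0 0;0 0 0 0 0;0 0 0 0 0;0 0 0 0 0",
)

```text
time: 31.28
tool_pos: [493.7, 209.6, 26.7]
tcp_rot: [-180.0, -0.0, 166.7]
ft_force: [-0.9, -0.2, 0.2]
finger_gap: 43.1
grip_force: 0.0
```

Emit:
apply_moves(
  series="0 0 -0.06 0 0;0 0 -0.1 0 0;0 0 -0.12 0 0;0 0 -0.12 0 0;0 0 -0.12 0 0",
)

```text
time: 31.7
tool_pos: [493.3, 209.5, 184.2]
tcp_rot: [-180.0, -0.0, 166.7]
ft_force: [1.4, -0.4, 0.4]
finger_gap: 42.4
grip_force: 0.0
```

Emit:
apply_moves(
  series="0.12 0 0 0 0;0.12 0 0 0 0;0.12 0 0 0 0;0.03 0 0 0 0;0 0 0 0 0",
)

```text
time: 32.12
tool_pos: [378.1, 237.1, 182.8]
tcp_rot: [180.0, -0.0, 166.8]
ft_force: [0.1, 0.2, 0.1]
finger_gap: 43.1
grip_force: 0.0
```

Emit:
apply_moves(
  series="0 0 0 0 0;0 0 0 0 0;0 0 0 0 0;0 0 0 0 0;0 0 0 0 0",
)

```text
time: 32.53
tool_pos: [380.6, 236.2, 182.8]
tcp_rot: [-180.0, -0.0, 166.7]
ft_force: [-0.5, -0.7, -0.8]
finger_gap: 42.5
grip_force: 0.0
```

Run:
```python
from h import *
s=sense();T=toolT(s);d=snapshot('wrist');cv2.imwrite('pics/w7.png',d['frame']);W=cloud(d,T@d['tool_from_camera'])
t=snapshot('top');cv2.imwrite('pics/top1.png',t['frame']);P=cloud(t,t['extrinsics'])
print(s['tool_pos'],s['time'])
for n,x,y,z in(('hs',598.6,185.6,61),('tr',517.7,305.3,61),('cap',621,281.5,69),('rel',495.3,209.8,65),('short',427.4,-212,50),('thin',593.7,-329.9,58)):
  for C in(P,W):
    m=(abs(C[...,2]-z)<8)&(np.hypot(C[...,0]-x,C[...,1]-y)<48)
    if m.sum()>40: print(n,[np.round(v,1) for v in cv2.minAreaRect(C[m][:,:2].astype(np.float32))],np.median(C[m][:,2]).round(1))
```

```text
[380.63721412 236.2127139  182.8084927 ] 32.5333
hs [array([598.2, 188.1]), array([33.2, 80.4]), np.float64(77.3)] 59.9
hs [array([569.1, 195. ]), array([32.1, 22.6]), np.float64(72.9)] 60.9
tr [array([517.1, 306.7]), array([40.8, 59.8]), np.float64(77.4)] 60.5
tr [array([510.3, 311.1]), array([35.7, 45.6]), np.float64(77.3)] 60.9
cap [array([619.8, 285.1]), array([39.5, 37.7]), np.float64(86.6)] 69.5
cap [array([621.1, 297.9]), array([12.9, 31.9]), np.float64(79.1)] 69.7
rel [array([495.6, 210.4]), array([28.4, 27.5]), np.float64(77.1)] 65.1
rel [array([495.5, 210.8]), array([27.5, 28.3]), np.float64(76.4)] 65.0
short [array([ 427.4, -211.9]), array([32.7, 44. ]), np.float64(50.6)] 49.2
thin [array([ 594.3, -331. ]), array([24.9, 24.8]), np.float64(53.8)] 57.9
```

View pics/top1.png

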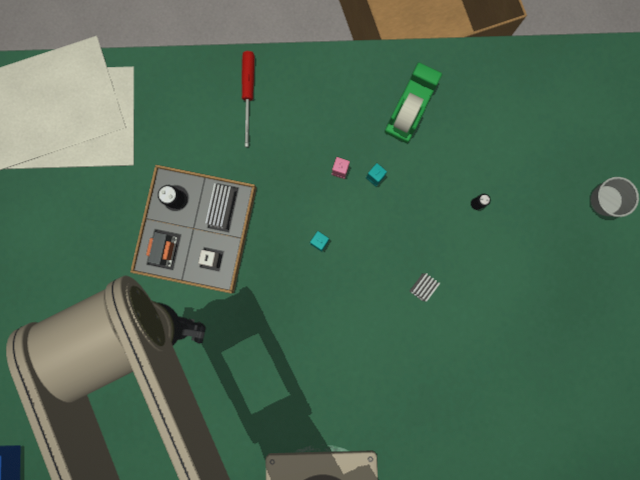

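The picture shows all four parts upright in their pockets: capacitor (170,195), heat sink (222,207), transformer (163,248) and relay (209,258). Their tops are at the right heights and within about 4 mm of centre. The two look-alikes at (481,201) and (426,287) haven't moved.

```bash
python3 -c "
from bench import *
print(hand_in())"
```

```text
the job is handed in; nothing more can be done
None
```

I handed the job in at about 32.5 s: all four parts stand upright in their own pockets, within about 4 mm of centre by the last camera check, and the two look-alikes haven't moved; `hand_in()` gave no verdict.

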